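# Demould a cast bracket and hold its tongue in the UV curing window

### The arm

A 6-joint arm with a two-finger parallel gripper is mounted at the origin on the work surface. World frame = base frame: x ahead of the robot, y to its left, z up, the work surface at z = 0. Lengths are in m, angles in rad, forces in N, time in s.
With the tool pointing down it reaches from about 0.275 to 0.775 m from the base axis. Payload 14.6 kg.
Tool frame: the origin (TCP) lies where the fingers leave the gripper's body, on its centre line; the fingertips stand 73 mm ahead of it and the grasp point (between the pads) lies 54 mm ahead of it; z points along the fingers, y is the line along which they close (so a half turn about z gives the same grasp; the last joint's range is limited). The gripper opens to 85 mm and grips with 20 to 120 N. Pads are 22 mm wide; open, the fingers measure 114 mm over their backs; the gripper's body (76 mm by 85 mm) begins 54 mm behind the grasp point. The pads swing forward as they close: fully open they stand 13 mm farther back than shut.
Start: joints at [1.112, 0.263, -0.048, 1.259, 0, 1.415], TCP at [0.157, 0.501, 0.304] pointing down, gripper open.
Joint ranges: [-2.65, 2.65], [-0.89, 1.7], [-1.18, 1.37], [-2.13, 2.11], [-1.35, 1.29], [-3.14, 3.14]. Speed limits (rad/s): [1.89, 1.89, 2.57, 2.79, 3.14, 3.14].

### API

Orientations are given as [roll, pitch, yaw] about the fixed x, y, z axes, in that order (R = Rz(yaw) Ry(pitch) Rx(roll)).
In Python, from cell import move_ptp, line_to, set_joints, set_gripper, hold, solve_ik, get_image, camera_info, Unreachable, job_done, current_clock, current_joint_pos, current_qd, current_tau, current_eef_pos, current_tcp_rot, current_ft_force, current_torque, current_grip_width, current_grip_force gives the robot as it stands. Calls block until the motion is done:
- move_ptp(position, orientation): joint-space move of the TCP to a pose.
- line_to(position, frame=None, vel=0.15): straight line of the TCP; frame=None keeps the orientation; vel is the mean speed in m/s.
- set_joints(angles): joint-space move.
- set_gripper(opening): finger opening in m; the grip force is fixed at half the most; returns when the fingers have stopped.
- hold(seconds).
- solve_ik(position, orientation): joint angles nearest the present ones, or None.
- get_image(name): name is "side" or "top"; returns the picture (480x640x3 uint8, red, green, blue); there is no depth.
- camera_info(name): a dict with "mtx" (3x3 intrinsics, pixels), "k1" (the pictures are not rectified: a ray, as slopes to the right and down, at radius r is drawn at 1 + k1 r^2 times it, then the intrinsics apply), "eye" and "rotation" of the camera in the world. Camera axes: x right, y down, z forward; pixel columns grow to the right and rows downward; lengths in m; the calibration is good to about 2 mm. A picture is of the moment at which its call begins. camera_info takes no time and is no camera call.
A pose or a line that the arm cannot do raises Unreachable and nothing moves.
- job_done(): hands the job in; it is judged then, once.
Readings, each from a call of its own:
- current_clock(): time.
- current_joint_pos(): joint angles.
- current_qd(): joint speeds.
- current_tau(): joint torques, N m.
- current_eef_pos(): TCP position.
- current_tcp_rot(): TCP orientation.
- current_ft_force(): force on the tool from outside, world axes, zero at the start.
- current_torque(): the same for the moment, N m.
- current_grip_width(): finger opening in m.
- current_grip_force(): force on a finger pad.
Only numpy, scipy, OpenCV 4.12 (cv2) and the standard library are available. Lean on these libraries where they do the work, as an engineer would, in place of code of your own. Each camera call takes 0.05 s, during which the arm holds its last target. There are 200 camera calls.

### The job

Lift the white cast L bracket out of the open mould and, with its leg upright and its tongue level and straight, feed the tongue through the narrow guard window in the front of the UV curing unit, without forcing it against the frame, until about 50 mm of it is inside. Finish while still holding it there in the gripper: steady, not let go and not leaning on the window frame. Leave the other things on the bench where they are.

Things in the scene. Friction and masses are not known exactly. Their poses are not given: they have to be found in the camera images.
- bracket: The casting: a white resin L bracket, flat section 24 x 6 mm, 35 g. Origin: underside of the tongue, mid-thickness of the leg. x runs along the level tongue to its free tip, z up the leg. Tongue: x -3 to 127, z 0 to 6 mm; leg: x -3 to 3, z to 55 mm; both y -12 to 12. In the mould only the leg stands proud (tongue's top 2 mm below the mould's face); it lifts straight up, 1 to 2 mm play all round.
- bracket_grip (a point): Point on the bracket's leg for gripping, on the leg's centre, 36 mm above the tongue's underside (19 mm below the leg's top); either across the 6 mm thickness or the 24 mm width.
- bracket_tip (a point): Centre of the end face of the bracket's tongue (x 127, y 0, z 3 mm in the bracket's frame).
- mould: Open lower mould half, dark steel, 160 x 64 x 35 mm, fixed, toe clamps at its short ends (to 97 mm from its centre, 18 mm high). Origin: centre of its underside; x along its length, the way the bracket's tongue points. Cavity in its top 133 x 27 mm, 8 mm deep (floor 27 mm above the bench), centred; the leg is at the -x end. Two dowel pins 9 mm high at two corners.
- closed_mould: The same mould still closed: plain steel block 160 x 64 x 86 mm with bolt heads on top, fixed to the bench beside the open mould, roughly parallel; the two may have changed places. Origin: centre of its underside; x along its length. Not needed.
- unit: UV curing unit: fixed hollow sheet-metal box, 200 x 200 x 200 mm (235 mm at the heat sink on its rear top), amber viewing pane on top. Origin: centre of its underside. Its front, with the guard window, looks along its -x axis: the tongue goes in along its +x. The chamber behind the window is empty for 170 mm.
- window (a point): Centre of the guard window on the outer face of the unit's front: a level slot 26 mm wide (y) and 8 mm high (z), 2 mm more each way than the tongue, 110 mm above the bench, mid-front. Axes as the unit's: +x points in. Panel 5 mm thick; steel lips turned out at 45 degrees stand 6 mm proud all round and lead in.
- mould_top: Bystander: upper half of the open mould, laid aside on its back, dark steel, 160 x 64 x 50 mm, loose. Origin: centre of its underside.
- steel_block: Bystander: dark steel block, 100 x 75 x 30 mm, loose. Origin: centre of its underside.
- blue_tray: Bystander: blue plastic tray, 90 x 130 x 35 mm, loose. Origin: centre of its underside.
- bottle: Bystander: grey resin bottle, 70 mm across, 190 mm tall, loose. Origin: centre of its underside.
- cup: Bystander: white mixing cup, 70 mm across, 85 mm tall, loose. Origin: centre of its underside.
- jar: Bystander: amber jar, 60 mm across, 70 mm tall, loose. Origin: centre of its underside.

How it is judged:
By the outcome, as a careful person would: the job done as asked, in the order asked, and still so for the second after the job is handed in, while the arm keeps its last pose, push and grip.
It also fails if it takes over 58 s, if anything falls off the work surface, if the arm or the gripper's body presses on something with over 40 N, if the wrist force passes 120 N, or if a joint passes its speed limit or range.

## Working session

There is one attempt and no reset: what is moved stays moved. The work goes in short steps, each a Python script; the robot and the scene stay as the last script left them, time stands still between calls to the robot, and variables do not carry over. Pictures are saved under pics/ and viewed, at most 10 in all, crops included, and the job is handed in when it is done.

```bash
mkdir -p pics; ls
python3 - <<'E'
from cell import *
import cv2
for n in ("side","top"):
    im=get_image(n); cv2.imwrite(f"pics/{n}0.png",im[:,:,::-1]); print(n,camera_info(n))
print(current_clock(),current_tcp_rot())
E
```

```text
pics
side {'mtx': array([[455.81380958,   0.        , 325.16410687],
       [  0.        , 455.81380958, 236.60326559],
       [  0.        ,   0.        ,   1.        ]]), 'k1': -0.06897976601340669, 'eye': array([ 0.28538665, -0.79217627,  0.64318472]), 'rotation': array([-2.16055359, -0.0231126 , -0.29665107])}
top {'mtx': array([[526.05541697,   0.        , 314.0966778 ],
       [  0.        , 526.05541697, 237.02334529],
       [  0.        ,   0.        ,   1.        ]]), 'k1': 0.037095034396606, 'eye': array([0.48846631, 0.02787928, 1.40006675]), 'rotation': array([-3.09989952e+00, -5.69307501e-04, -1.54286663e+00])}
0.1 [-3.14063591e+00 -1.82203597e-04  2.83777087e+00]
```

View pics/top0.png

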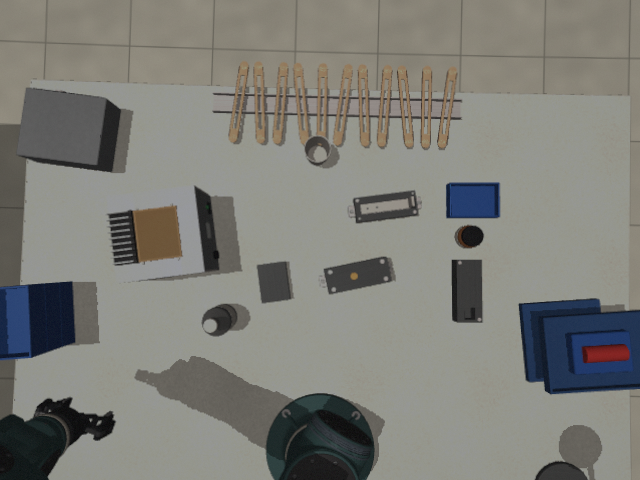

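View pics/side0.png

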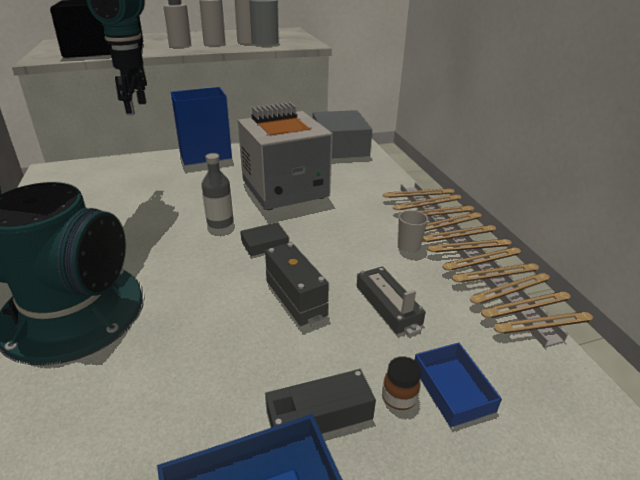

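The top view shows the open mould near (387,206) with its leg at the right end. The unit is near (160,233), its front facing right at column ~210, and the side view shows the window slot near (298,171). I'll zoom in on both next.

```bash
cat > h.py <<'E'
import numpy as np, cv2
from scipy.spatial.transform import Rotation as Ro
from cell import camera_info
def cam(n):
    c=camera_info(n); v=np.array(c["rotation"]); 
    return c["mtx"],c["k1"],c["eye"],Ro.from_euler("xyz",v).as_matrix()
def proj(n,P):
    K,k,e,R=cam(n); q=(np.atleast_2d(P)-e)@R; s=q[:,:2]/q[:,2:]
    s=s*(1+k*(s**2).sum(1,keepdims=True)); return s@K[:2,:2].T+K[:2,2]
def ray(n,uv):
    K,k,e,R=cam(n); d=np.array([k,0,0,0,0],float)
    s=cv2.undistortPoints(np.array(uv,float).reshape(-1,1,2),K,d)[:,0]
    return e,np.c_[s,np.ones(len(s))]@R.T
def onz(n,uv,z):
    e,d=ray(n,uv); return e+d*((z-e[2])/d[:,2])[:,None]
E
python3 - <<'E'
import cv2,numpy as np
from h import *
t=cv2.imread("pics/top0.png"); s=cv2.imread("pics/side0.png")
f=lambda im,x,y,w,h,k:cv2.resize(im[y:y+h,x:x+w],None,fx=k,fy=k,interpolation=cv2.INTER_CUBIC)
a=f(t,342,182,88,48,8); b=f(t,100,180,125,110,5)
cv2.imwrite("pics/c1.png",np.vstack([a[:, :704]])); cv2.imwrite("pics/c2.png",b)
cv2.imwrite("pics/c3.png",np.hstack([f(s,235,100,100,110,4),f(s,352,255,80,110//1,4)[:440]]))
print(onz("top",[[387,206]],.035),onz("side",[[391,300]],.035), proj("top",[[0,0,0]]))
E
```

```text
[[ 0.63146248 -0.15864176  0.035     ]] [[ 0.62525019 -0.17927977  0.035     ]] [[319.25196226 446.98499268]]
```

View pics/c1.png

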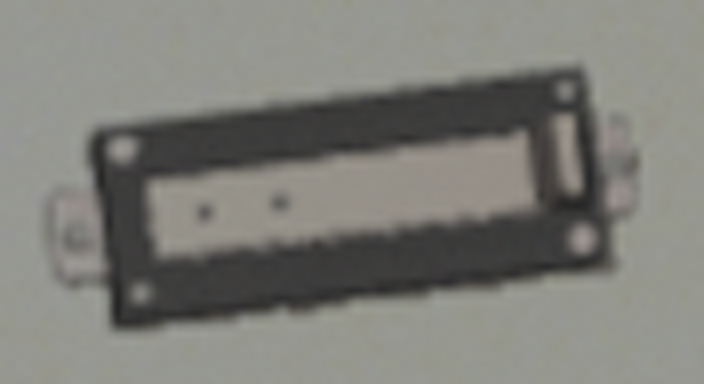

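View pics/c2.png

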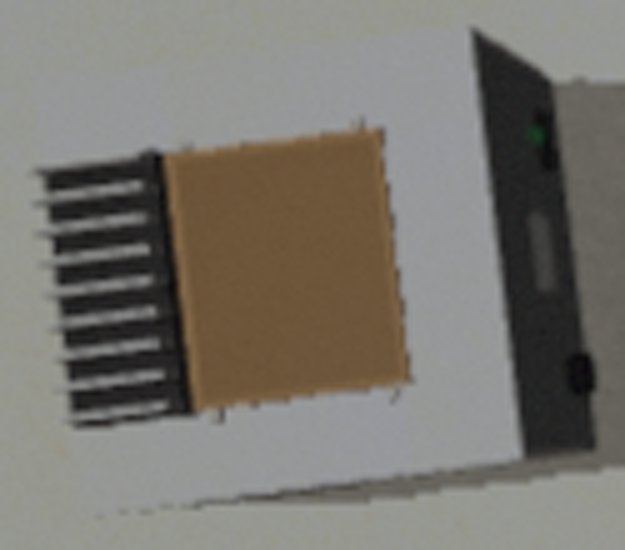

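View pics/c3.png

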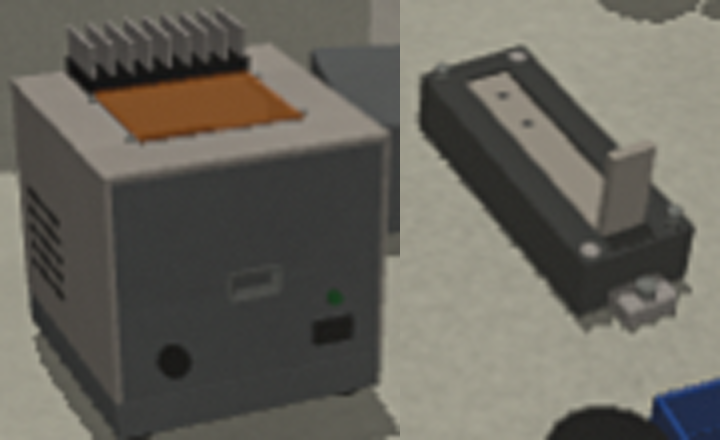

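The open mould is in the lower-left of the unit's approach line: the tongue points toward +y, and the leg's top is at (569,156) in the first crop. The window lips centre on (541,252) in the top crop and (255,283) in the side crop. I'll fit both poses to corners from the two cameras.

```bash
cat > fit.py <<'E'
from h import *
from scipy.optimize import least_squares
def px(l,o,k,du=0): l=np.array(l,float); l[:,0]-=du; return (l+.5)/k-.5+np.array(o)
T1=lambda l:px(l,(342,182),8); T2=lambda l:px(l,(100,180),5)
S1=lambda l:px(l,(235,100),4); S2=lambda l:px(l,(352,255),4,400)
def W(p,L):
    c,s=np.cos(p[2]),np.sin(p[2]); L=np.array(L)
    return np.c_[p[0]+c*L[:,0]-s*L[:,1],p[1]+s*L[:,0]+c*L[:,1],L[:,2]]
def fit(obs,p0):
    f=lambda p:np.concatenate([(proj(n,W(p,L))-uv).ravel() for n,L,uv in obs])
    r=least_squares(f,p0,loss="soft_l1"); return r.x,f(r.x).reshape(-1,2)
m=.001
mt=("top",np.array([[80,-32,35],[-80,-32,35],[-80,32,35],[80,32,35]])*m,T1([(95,130),(582,68),(612,265),(115,327)]))
ms=("side",np.array([[80,32,35],[80,-32,35],[-80,-32,35],[-80,32,35]])*m,S2([(428,77),(530,45),(690,228),(581,260)]))
ut=("top",np.array([[-100,-100,200],[-100,100,200],[-106,0,110]])*m,T2([(473,28),(523,457),(541,252)]))
us=("side",np.array([[-100,100,200],[-100,-100,200],[100,100,200],[100,-100,200],[-106,0,110]])*m,S1([(107,181),(388,135),(12,82),(272,43),(255,283)]))
np.set_printoptions(precision=4,suppress=True)
for nm,obs,p0 in (("mould",(mt,ms),[.63,-.16,1.7]),("unit",(ut,us),[.6,.4,1.7])):
    for o in (obs,obs[:1],obs[1:]):
        p,r=fit(o,p0); print(nm,p,np.degrees(p[2])); print(np.round(r,1).tolist())
print("leg top/top cam",onz("top",T1([(569,156)]),.082))
E
python3 fit.py
```

```text
mould [ 0.6322 -0.1544  1.708 ] 97.86215036442432
[[-0.0, -1.0], [0.2, 0.1], [-0.6, -0.2], [0.2, -1.2], [-1.6, -0.8], [-1.5, 0.0], [0.6, 0.3], [-0.1, 1.7]]
mould [ 0.6307 -0.1546  1.7235] 98.7478007229747
[[-0.1, 0.1], [0.0, 0.2], [-0.5, -0.1], [0.5, -0.2]]
mould [ 0.6342 -0.1533  1.6878] 96.70338466629738
[[-0.4, -1.6], [-0.1, -0.4], [0.7, 0.1], [-0.2, 1.1]]
unit [0.5371 0.3907 1.7228] 98.70913901235257
[[-0.4, -0.7], [-0.3, 0.4], [1.5, -0.4], [-1.0, -0.5], [0.4, -0.2], [-0.1, -0.7], [-0.3, 0.3], [0.1, 0.8]]
unit [0.5365 0.3909 1.7232] 98.73026313917082
[[-0.5, -0.5], [-0.3, 0.6], [1.5, -0.1]]
unit [0.5376 0.3906 1.7267] 98.93475796292842
[[-0.6, -0.4], [0.6, -0.2], [-0.1, -0.7], [-0.4, 0.3], [0.4, 0.8]]
leg top/top cam [[ 0.6407 -0.2163  0.082 ]]
```

Both fits agree: the leg is at (0.640, -0.216) by the mould fit and (0.641, -0.216) by its own top, and the window is at about (0.552, 0.292) with yaw 98.7°. I'll grip across the 6 mm thickness.

Run:
```python
from h import *; from cell import *
np.set_printoptions(precision=4,suppress=True)
yaw=1.7235+np.pi/2
up=[.157,.501,.45]; line_to(up,vel=.3)
o=[np.pi,0,yaw]; print(solve_ik([.6404,-.2161,.36],o))
move_ptp([.6404,-.2161,.36],o); print(current_joint_pos(),current_tcp_rot(),current_clock())
set_gripper(.05); print(current_grip_width())
line_to([.6404,-.2161,.20],vel=.2)
for n in("side","top"): cv2.imwrite(f"pics/{n}1.png",get_image(n)[:,:,::-1])
t=cv2.imread("pics/top1.png"); s=cv2.imread("pics/side1.png")
f=lambda im,x,y,w,h,k:cv2.resize(im[y:y+h,x:x+w],None,fx=k,fy=k,interpolation=cv2.INTER_CUBIC)
cv2.imwrite("pics/d1.png",np.hstack([f(t,330,150,120,120,3.3),f(s,340,220,120,120,3.3)]))
print(current_clock(),current_eef_pos(),current_ft_force())
```

```text
[-0.4459  0.5461  0.5595  1.5843  0.     -0.5986]
[-0.4448  0.5458  0.5595  1.5843  0.0001 -0.5983] [-3.1416  0.0002 -2.9881] 3.7833
0.0501048023754494
5.275 [ 0.6409 -0.2163  0.2013] [-0.6439 -0.0774  1.2104]
```

View pics/d1.png

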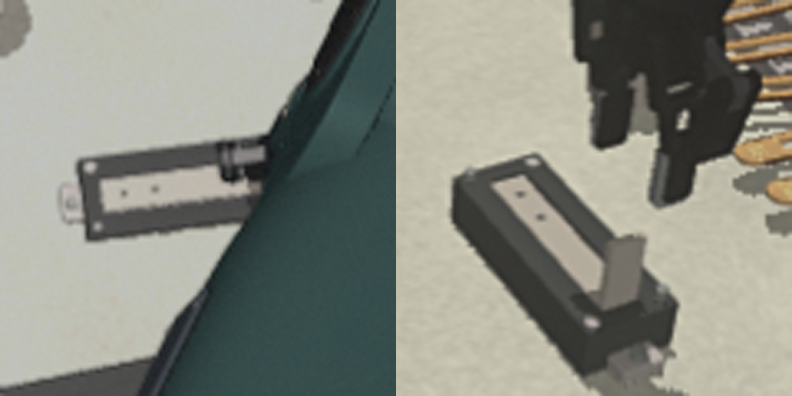

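The side crop shows the open fingers at (612,140) and (670,190), straddling the leg below at (622,270). I'll descend and grip.

Run:
```python
from cell import *; import numpy as np
np.set_printoptions(precision=4,suppress=True)
F=lambda s:print(s,round(current_clock(),2),current_eef_pos(),current_ft_force(),current_torque(),current_grip_width(),current_grip_force())
print(np.round(__import__("h").proj("side",[[.6409,-.2163,.130],[.6404,-.2161,.082]]),1))
line_to([.6401,-.2161,.118],vel=.1); F("down")
set_gripper(.02); F("20mm"); set_gripper(.012); F("12mm")
set_gripper(0.0); hold(.3); F("closed")
```

```text
[[412.5 272.4]
 [408.8 292.4]]
down 6.24 [ 0.6404 -0.2163  0.1187] [ 0.5122 -0.5809  0.1628] [ 0.0454 -0.016  -0.0182] 0.049742697869559406 0.0
20mm 6.64 [ 0.6401 -0.2161  0.1182] [ 0.2594 -0.3459 -0.3   ] [-0.0152  0.0203  0.0184] 0.01969755538877012 0.0
12mm 6.89 [ 0.6401 -0.2161  0.118 ] [0.2862 0.1837 0.1416] [-0.0264 -0.0055  0.0587] 0.011843491933121026 0.0
closed 7.41 [ 0.6401 -0.2161  0.1181] [-0.5719 -0.0547  2.3404] [-0.0348  0.0413  0.0267] 0.005462813209093427 58.74186873435974
```

Run:
```python
from h import *; from cell import *
np.set_printoptions(precision=4,suppress=True)
F=lambda s:print(s,round(current_clock(),2),current_eef_pos(),current_tcp_rot(),current_ft_force(),current_torque(),current_grip_width())
line_to([.6401,-.2161,.135],vel=.05); F("lift")
line_to([.6401,-.2161,.24],vel=.15)
b=1.7228; u=np.array([np.cos(b),np.sin(b)]); Wd=np.array([.5371,.3907])-.1*u; print("W",Wd)
p=Wd-u*.167
o=[np.pi,0,b+np.pi/2]
move_ptp([*p,.24],o); line_to([*p,.1981],vel=.1); hold(.3); F("pre")
for n in("side","top"): cv2.imwrite(f"pics/{n}2.png",get_image(n)[:,:,::-1])
t=cv2.imread("pics/top2.png"); s=cv2.imread("pics/side2.png")
f=lambda im,x,y,w,h,k:cv2.resize(im[y:y+h,x:x+w],None,fx=k,fy=k,interpolation=cv2.INTER_CUBIC)
cv2.imwrite("pics/e1.png",np.vstack([f(t,190,200,130,60,6)[:300],f(s,270,130,130,50,6)]))
L=np.array([Wd[0]-.006*u[0],Wd[1]-.006*u[1],.11]); tip=np.array([*(current_eef_pos()[:2]+.127*u),.11])
for n in("top","side"): print(n,proj(n,[L,tip]))
```

```text
lift 7.9 [ 0.6402 -0.2162  0.1353] [-3.1413  0.0004 -2.9889] [-0.1527  0.5115 -0.6772] [-0.0147  0.0519  0.0342] 0.00519546246171599
W [0.5522 0.2919]
pre 10.93 [0.5777 0.1268 0.1985] [-3.1416  0.0008 -2.9896] [-0.5096 -0.6063 -1.0506] [ 0.017  -0.0212  0.0272] 0.004863844150546453
top [[209.3377 229.6672]
 [223.1267 227.9356]]
side [[298.4843 171.1726]
 [303.5548 176.3692]]
```

View pics/e1.png

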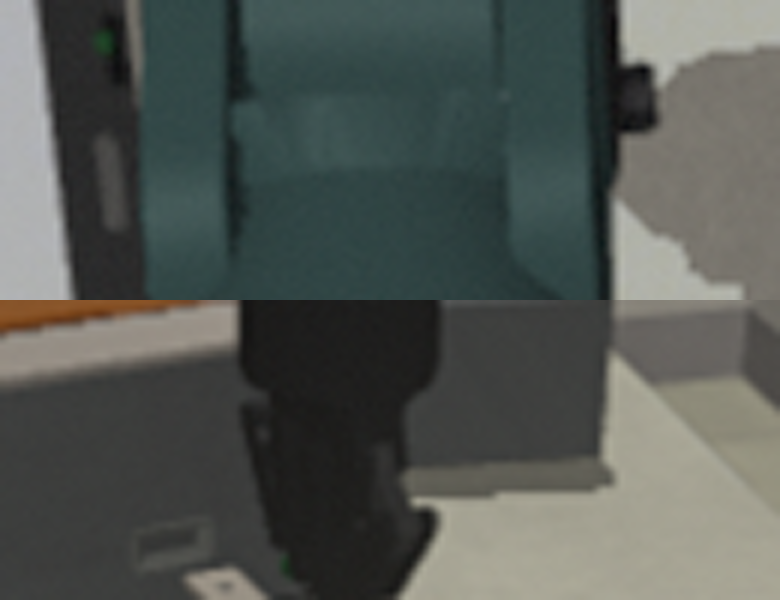

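In the side crop, the tongue tip's top edge runs from (185,575) to (243,568), right of the predicted centre by roughly 1.7 px. The window slot centres on (173,545). I'll measure the offset numerically by matching patch values against the predicted corners.

Run:
```python
from h import *; from cell import *
np.set_printoptions(precision=1,suppress=True,linewidth=200)
s=cv2.imread("pics/side2.png")
print("cols",np.arange(290,322)); g=s.astype(int).mean(2).astype(int)
for r in range(165,183): print(r,g[r,290:322])
b=1.7228;u=np.array([np.cos(b),np.sin(b),0]);v=np.array([-u[1],u[0],0]);e=np.array([*current_eef_pos()[:2],current_eef_pos()[2]-.0911])
z=np.array([0,0,1])
print("tip corners y+-12 top/bot",proj("side",[e+.127*u+y*v+h*z for h in(.006,0) for y in(.012,-.012)]))
print("x=105 top",proj("side",[e+.105*u+y*v+.006*z for y in(.012,-.012)]))
W=np.array([.5522,.2919,.11])
print("slot corners",proj("side",[W+y*v+h*z for h in(.004,-.004) for y in(.013,-.013)]))
print("lip corners",proj("side",[W-.006*u+y*v+h*z for h in(.01,-.01) for y in(.019,-.019)]))
```

```text
cols [290 291 292 293 294 295 296 297 298 299 300 301 302 303 304 305 306 307 308 309 310 311 312 313 314 315 316 317 318 319 320 321]
165 [60 59 58 60 59 59 59 60 59 60 60 59 60 60 60 59 58 58 60 58 59 59 61 55 33 27 28 29 30 31 29 29]
166 [60 60 59 59 59 60 59 60 60 62 64 68 68 69 68 63 58 58 60 59 60 61 61 56 38 28 28 29 30 31 31 30]
167 [60 59 60 60 61 65 68 68 71 69 66 65 63 66 67 65 59 60 61 61 61 61 62 56 39 29 31 30 29 30 29 29]
168 [61 61 65 68 65 65 61 58 59 58 57 56 59 72 73 68 60 60 62 61 61 61 62 61 51 32 29 30 30 30 30 30]
169 [60 61 64 59 57 56 55 54 53 53 52 52 60 74 73 68 61 61 60 60 60 60 59 60 53 31 28 30 30 28 28 30]
170 [61 63 66 56 53 54 53 53 54 53 54 56 63 74 73 69 60 59 59 59 59 59 60 61 54 37 30 30 29 30 29 30]
171 [59 63 67 56 54 54 57 60 64 65 70 73 75 75 74 67 59 59 58 59 60 61 60 60 59 53 41 37 30 30 32 32]
172 [60 63 67 59 65 70 75 75 76 77 78 79 79 78 74 64 60 57 58 58 60 61 61 59 61 60 57 48 30 29 31 30]
173 [60 63 67 66 77 79 80 79 79 80 78 77 71 67 64 56 55 57 59 58 58 59 60 61 61 61 57 43 30 29 32 32]
174 [60 62 69 74 79 79 78 73 70 68 62 62 60 60 
[... 701 characters left out ...]
47  45  45  50  50  42]
180 [ 61  61  62  61  60  60  60  60  60  60  59  59  63  72  96 126 143 143 142 142 141 141 143 143 122  71  31  26  31  43  49  47]
181 [ 61  61  61  61  60  59  60  61  60  61  60  60  59  61  72  96 126 144 143 137 124 112 118 142 142 120  68  28  25  41  50  45]
182 [ 61  61  61  61  61  60  59  61  61  60  60  60  59  59  60  72  96 125 143 142 133 117 117 141 144 143 121  70  31  38  49  46]
tip corners y+-12 top/bot [[299.3 176.1]
 [307.7 174.5]
 [299.3 178.1]
 [307.7 176.5]]
x=105 top [[302.7 179.6]
 [311.2 177.9]]
slot corners [[293.1 169.7]
 [302.  168.1]
 [293.1 172.5]
 [302.1 170.8]]
lip corners [[291.8 169. ]
 [305.  166.6]
 [291.9 175.8]
 [305.  173.3]]
```

The tongue lies about 1.4–1.7 px right of prediction at equal rows. That puts the bracket about 3.4 mm to the +x side in the grip. The window lips match their prediction to within 0.4 px. I'll shift the TCP, close in to just outside the lips, and look again there, where tip and slot are at the same depth.

```bash
cat > m.py <<'E'
from h import *; from cell import *
b=1.7228;u=np.array([np.cos(b),np.sin(b),0]);v=np.array([-u[1],u[0],0]);z=np.array([0,0,1.])
W=np.array([.5522,.2919,.11])
def tcp(x,y,dz=0): # tongue tip at x from the window face if the leg is central in the grip, y lateral
    return W+(x-.127)*u+y*v+np.array([0,0,.0881+dz])
def loc(): return [round(1000*float(c),2) for c in ((current_eef_pos()-tcp(0,0))@u,(current_eef_pos()-tcp(0,0))@v,(current_eef_pos()-tcp(0,0))[2])]
def frc(): f=np.array(current_ft_force()); return [round(float(c),1) for c in (f@u,f@v,f[2])]
E
python3 - <<'E'
from m import *
np.set_printoptions(precision=1,suppress=True,linewidth=200)
line_to(tcp(-.04,.0035),vel=.03); line_to(tcp(-.0105,.0035),vel=.03); hold(.3); print(loc(),frc(),current_clock())
s=get_image("side"); cv2.imwrite("pics/side3.png",s[:,:,::-1]); g=s.astype(int).mean(2).astype(int)
print("cols",np.arange(286,314))
for r in range(164,183): print(r,g[r,286:314])
cv2.imwrite("pics/f3.png",cv2.resize(s[155:190,275:325,::-1],None,fx=16,fy=16,interpolation=cv2.INTER_CUBIC))
l=np.array(loc())/1000; t=W+l[0]*u+l[1]*v+l[2]*z-.003*z   # tip underside, if central
print(proj("side",[t+y*v+h*z for h in(.006,0) for y in(.012,-.012)]))
E
```

```text
[-10.57, 3.5, -0.02] [0.8, 0.1, -1.0] 12.725
cols [286 287 288 289 290 291 292 293 294 295 296 297 298 299 300 301 302 303 304 305 306 307 308 309 310 311 312 313]
164 [60 61 59 59 59 59 59 58 59 60 60 59 59 59 59 59 58 58 59 58 58 55 37 29 28 28 27 27]
165 [59 59 59 60 59 58 58 59 59 59 59 57 59 59 59 60 59 59 58 60 59 56 43 28 27 30 27 29]
166 [60 59 59 58 60 59 58 59 58 59 59 59 59 60 64 66 67 69 67 62 57 57 52 35 30 31 29 30]
167 [59 60 60 59 59 59 59 59 60 63 67 69 70 68 65 65 63 66 66 64 59 59 60 58 52 38 28 28]
168 [59 60 59 60 61 60 65 68 65 64 59 57 60 58 55 55 59 71 70 68 60 61 61 63 57 38 28 30]
169 [59 59 61 59 60 60 63 59 56 55 54 52 53 52 52 52 59 73 73 67 60 60 60 60 55 38 30 30]
170 [60 59 60 60 60 62 65 55 53 53 55 53 53 56 60 64 68 76 72 64 58 58 58 60 55 44 29 29]
171 [58 58 58 59 60 62 65 55 53 57 64 68 73 77 78 78 80 85 80 68 55 57 58 59 59 51 31 27]
172 [ 58  59  59  59  59  62  67  58  67  74  78  79  80  85  83  79 101 133 129 104  62  54  57  58  60  57  46  40]
173 [ 58  60  60  60  59  63  68  65  75  77  77  82 105 133 119  82 100 134 142 132 100  60  55  
[... 442 characters left out ...]
 142 136 116  95 112 140 142 131 100  62  57  52]
178 [ 61  61  60  61  61  59  60  60  60  59  58  58  60  69  88 118 141 142 134 128 133 141 141 142 132 100  64  51]
179 [ 61  62  61  60  60  60  61  61  60  60  61  60  59  59  68  88 118 141 143 140 139 140 140 140 141 133 103  55]
180 [ 60  61  60  60  60  61  59  60  60  59  60  60  60  57  61  70  92 123 142 142 140 140 140 140 141 143 123  59]
181 [ 61  61  59  59  60  60  60  61  60  59  59  59  59  59  59  62  72  94 124 141 141 140 140 139 141 144 125  59]
182 [ 61  61  60  61  61  61  61  60  60  59  60  60  59  60  59  58  61  72  95 125 141 142 140 140 141 142 127  58]
[[293.7 171.8]
 [302.1 170.3]
 [293.8 173.9]
 [302.1 172.3]]
```

View pics/f3.png

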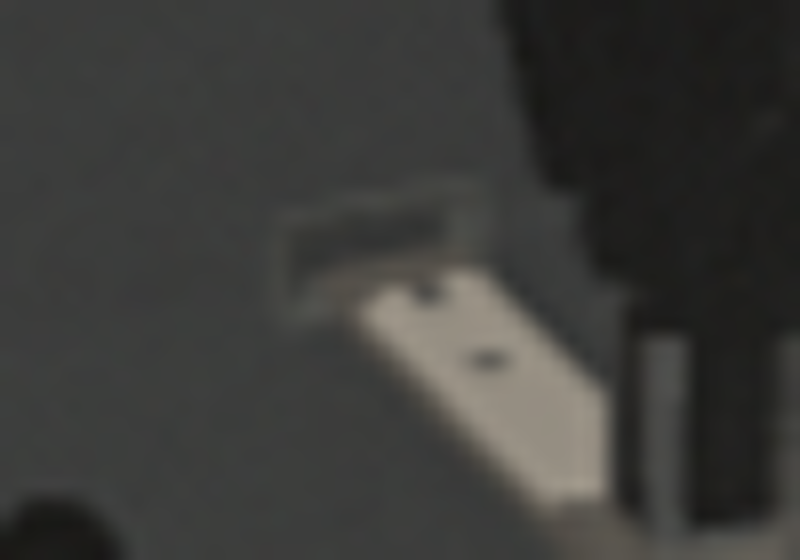

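In this view the far ~25 mm of the tongue is in the unit's shadow, which explains the short-looking tip. The dots moved exactly as commanded, so nothing has slipped. The shaded tip edge spans about (295,171.5) to (303.5,170) and the slot spans columns 292.6–302.2, so the tongue is in line to within ~0.5 mm. I'll feed it in small steps and watch the force.

```bash
cat >> m.py <<'E'
def avg(n=8):
    a=[]
    for _ in range(n): hold(.02); a.append([np.array(current_ft_force())@u,np.array(current_ft_force())@v,current_ft_force()[2],*np.array(current_torque())@np.c_[u,v,z]])
    return np.mean(a,0)
def feed(x0,x1,y,dz=0,step=.002,lim=2.5,f0=None):
    f0=avg() if f0 is None else f0
    for x in np.arange(x0+step,x1+1e-6,step):
        line_to(tcp(x,y,dz),vel=.02); f=avg(4)-f0
        print(round(1000*x,1),loc(),np.round(f[:3],1),np.round(f[3:],2))
        if abs(f[:3]).max()>lim or abs(f[3:]).max()>.25: print("STOP"); break
    return f0
E
python3 - <<'E'
from m import *
f0=feed(-.0105,.0095,.0035); np.save("f0.npy",f0); print(f0.round(2),current_clock())
E
```

```text
-8.5 [-8.41, 3.51, 0.01] [ 0.5 -0.3  0.2] [-0.01 -0.01 -0.01]
-6.5 [-6.44, 3.54, 0.0] [ 0.2 -0.4  0.2] [ 0.   -0.01  0.  ]
-4.5 [-4.49, 3.5, 0.01] [0.1 0.1 0.4] [-0.   -0.03 -0.  ]
-2.5 [-2.44, 3.49, 0.0] [ 0.2 -0.3 -0.1] [ 0.   -0.02  0.03]
-0.5 [-0.44, 3.49, 0.01] [0.4 0.1 0.4] [0.01 0.02 0.01]
1.5 [1.57, 3.43, 0.02] [ 1.  -0.7 -0. ] [-0.15 -0.12 -0.09]
3.5 [3.59, 3.46, 0.03] [ 1.3 -1.1 -0. ] [-0.22 -0.1  -0.14]
5.5 [5.57, 3.47, 0.03] [ 1.  -1.2 -0.2] [-0.28 -0.12 -0.14]
STOP
[-0.48  0.01 -0.41  0.01  0.03 -0.  ] 15.4417
```

It touches lightly on one side at the throat (about -1.1 N lateral), so the tongue sits slightly toward +v. I'll scan sideways for both contacts and centre it.

Run:
```python
from m import *
f0=np.load("f0.npy")
for y in np.arange(3.1,0.2,-.3):
    line_to(tcp(.0055,y/1000),vel=.02); f=avg(6)-f0
    print(round(y,1),loc(),np.round(f[:3],1),np.round(f[3:],3))
    if f[1]>1.2: break
print(current_clock())
```

```text
3.1 [5.46, 3.16, -0.03] [ 0.7 -0.7  0.1] [-0.055 -0.055 -0.02 ]
2.8 [5.49, 2.85, -0.03] [ 0.5  0.2 -0.1] [-0.027 -0.008  0.003]
2.5 [5.5, 2.49, -0.0] [ 0.3 -0.2  0. ] [-0.015 -0.027  0.01 ]
2.2 [5.5, 2.2, -0.03] [ 0.6 -0.1 -0.2] [-0.004 -0.018  0.006]
1.9 [5.5, 1.9, -0.02] [ 0.8 -0.   0.1] [-0.008 -0.014 -0.005]
1.6 [5.49, 1.6, -0.02] [0.2 0.2 0.4] [-0.016 -0.017  0.011]
1.3 [5.49, 1.29, -0.01] [ 0.6 -0.1  0.2] [-0.002 -0.022 -0.004]
1.0 [5.5, 1.0, -0.02] [ 0.   0.1 -0.1] [ 0.012 -0.006  0.042]
0.7 [5.48, 0.75, -0.02] [0.1 0.7 0.6] [0.155 0.066 0.121]
0.4 [5.47, 0.48, -0.01] [-0.2  1.7  0.1] [0.326 0.123 0.18 ]
18.9417
```

The free band is y = 1.05 to 3.05 mm, exactly the 2 mm of play, so the centre is 2.05. Same for height next.

Run:
```python
from m import *
f0=np.load("f0.npy")
line_to(tcp(.0055,.00205),vel=.02)
for sg in(1,-1):
    for d in np.arange(.3,2.2,.3):
        line_to(tcp(.0055,.00205,sg*d/1000),vel=.02); f=avg(6)-f0
        print(round(sg*d,1),loc()[2],np.round(f[:3],1),np.round(f[3:],3))
        if abs(f[4])>.1 : break
    line_to(tcp(.0055,.00205),vel=.02)
print(current_clock())
```

```text
0.3 0.33 [ 0.6 -0.2  0.2] [-0.004  0.004 -0.009]
0.6 0.59 [ 0.5 -0.4 -0. ] [-0.012 -0.001  0.   ]
0.9 0.9 [ 0.5 -0.1  0. ] [ 0.016 -0.006  0.003]
1.2 1.15 [ 0.9  0.2 -0.5] [ 0.025 -0.007  0.021]
1.5 1.41 [ 1.7  0.1 -2.2] [-0.017 -0.     0.027]
1.8 1.7 [ 3.  -0.1 -3.9] [ 0.009 -0.021  0.01 ]
2.1 1.98 [ 4.1  0.1 -6.3] [-0.009 -0.026 -0.004]
-0.3 -0.2 [ 0.4  0.4 -0.1] [-0.025 -0.016 -0.004]
-0.6 -0.61 [ 0.3  0.2 -0.2] [ 0.002 -0.017  0.008]
-0.9 -0.9 [ 0.3 -0.4 -0. ] [ 0.007 -0.018  0.021]
-1.2 -1.18 [-0.  -0.3  0.8] [-0.029 -0.013 -0.02 ]
-1.5 -1.43 [-1.   0.   2.3] [-0.002 -0.021  0.017]
-1.8 -1.68 [-2.5 -0.2  4.4] [0.011 0.029 0.025]
-2.1 -1.93 [-2.7  0.5  5.6] [ 0.035 -0.001  0.033]
24.6083
```

Height is already central (±1.1 mm free). Feeding to 50 mm.

Run:
```python
from m import *
f0=np.load("f0.npy")
feed(.0055,.0505,.00205,step=.005,lim=2,f0=f0); print(current_clock())
```

```text
10.5 [10.59, 2.09, -0.06] [ 0.9  0.3 -0.1] [0.   0.   0.02]
15.5 [15.52, 2.05, -0.01] [0.2 0.2 0. ] [-0.01  0.01 -0.02]
20.5 [20.56, 2.08, 0.01] [ 0.8 -0.2  0.1] [-0.01 -0.02 -0.01]
25.5 [25.54, 2.06, -0.02] [ 0.7 -0.1 -0.1] [-0.02 -0.    0.01]
30.5 [30.54, 2.05, 0.03] [0.1 0.4 0. ] [ 0.    0.01 -0.01]
35.5 [35.54, 2.04, -0.01] [ 0.6 -0.2  0.5] [-0.04 -0.02 -0.01]
40.5 [40.55, 2.05, -0.0] [ 0.6 -0.1  0.4] [ 0.    0.02 -0.02]
45.5 [45.54, 2.06, 0.0] [0.2 0.2 0.7] [ 0.01 -0.02 -0.  ]
50.5 [50.5, 2.08, 0.0] [ 0.4  0.  -0. ] [-0.04  0.   -0.01]
28.8083
```

Run:
```python
from m import *
f0=np.load("f0.npy")
for dy,dz in((.7,0),(-.7,0),(0,.7),(0,-.7),(0,0)):
    line_to(tcp(.0505,.00205+dy/1000,dz/1000),vel=.02); f=avg(5)-f0
    print(dy,dz,loc(),np.round(f[:3],1),np.round(f[3:],3))
s=get_image("side")[:,:,::-1]; cv2.imwrite("pics/g.png",cv2.resize(s[110:210,230:350],None,fx=6,fy=6,interpolation=cv2.INTER_CUBIC))
print(current_clock(),current_grip_width(),current_grip_force(),current_tcp_rot())
```

```text
0.7 0 [50.45, 2.77, 0.04] [ 0.5  0.1 -0. ] [-0.021 -0.046  0.022]
-0.7 0 [50.49, 1.34, -0.02] [ 0.6  0.3 -0.2] [-0.015 -0.022 -0.002]
0 0.7 [50.52, 2.06, 0.72] [ 0.3  0.2 -0.2] [-0.018 -0.015 -0.018]
0 -0.7 [50.48, 2.07, -0.74] [ 0.6 -0.   0.1] [-0.032 -0.004  0.012]
0 0 [50.49, 2.02, 0.01] [ 0.3 -0.  -0.1] [-0.026 -0.042  0.011]
30.525 0.005213504513790516 59.57260251045227 [-3.14156505e+00  2.28160509e-05 -2.98957957e+00]
```

View pics/g.png

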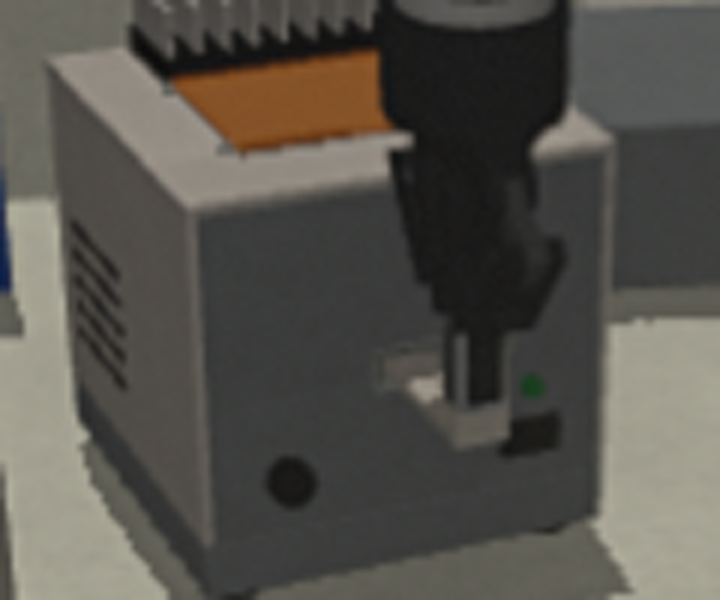

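The bracket is upright in the gripper. Its tongue runs from the leg base at about (480,430) into the window at (405,370), free by at least 0.7 mm in all four directions.

```bash
python3 -c "
from cell import *
hold(.5); print(job_done(),current_clock())"
```

```text
the job is handed in; nothing more can be done
the job is handed in; nothing more can be done
```

The bracket is held steady in the gripper with about 50 mm of its tongue through the guard window, centred and clear of the frame, and the job is handed in at about 31 s; while centring it, I touched the slot edges lightly, with at most about 8 N.

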